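# Slide three jars into the rack's wells and bolt them in

### The arm

A 6-joint arm with a two-finger parallel gripper is mounted at the origin on a cart in front of the work surface, level with it; the furniture and walls round the work are solid. World frame = base frame: x ahead of the robot, y to its left, z up, the work surface at z = 0. Lengths are in m, angles in rad, forces in N, time in s.
With the tool pointing down it reaches from about 0.25 to 0.775 m from the base axis. Payload 4 kg.
Tool frame: the origin (TCP) lies at the very end of the fingers, on their centre line; the grasp point (between the pads) lies tcp_to_grasp behind it (tcp_to_grasp is the distance from the TCP to the grasp point, in m); z points along the fingers, y is the direction in which the jaws open and shut (so a half turn about z gives the same grasp; the last joint's range is limited). The gripper opens to 94 mm and grips with 3 to 60 N. Pads are 16 mm wide; open, the fingers measure 119 mm over their backs; the gripper's body (75 mm by 177 mm) begins 78 mm behind the grasp point.
Start: joints at [1.169, 0.087, 1.371, -0, 1.684, -0.103], TCP at [0.162, 0.526, 0.206] pointing down, gripper open.
Joint ranges: [-3.1, 3.1], [-0.76, 2.03], [0.27, 2.55], [-1.08, 4.22], [0.17, 2.65], [-2.57, 2.57]. Speed limits (rad/s): [2.79, 2.79, 3.14, 3.14, 3.14, 3.14].

### API

Orientations are given as [roll, pitch, yaw] about the fixed x, y, z axes, in that order (R = Rz(yaw) Ry(pitch) Rx(roll)).
In Python, from bench import * gives the robot as it stands.
- The arm moves only by the tool play_rows, never from a script. Its argument "rows" is a list of rows, each a list of 3 entries, a list of its own where there are three numbers: the finger opening in cm, from 0 to 9.4, then the shift along the world's x, y, z in cm, then the turn, a rotation vector about the world's x, y, z in rad. A call has 1 to 8 rows; each row is the pose to reach, as a shift and turn from the pose commanded when the call began; what a row does not reach only later rows make up. A row lasts 1/12 s, in which the tool goes at most 41.7 mm and 7.16 degrees, less where a joint would pass 70% of its speed; a pose out of reach is approached as far as the arm can. A call with a gripper value outside its range is refused whole. The fingers move at their own pace and stop on an object; the grip force is fixed at half the most. Time passes only in rows, so rows that repeat a pose let the fingers close. It gives the time, the measured TCP pose, the force and the opening at its end, in the units of the state.
- get_obs(): the state, without advancing time (a new reading comes with each control period).
- snapshot(name): name is "scene" or "top" or "wrist"; returns a dict with "pixels" (420x560x3 uint8, red, green, blue), "fx", "fy", "cx", "cy" (pixels), "rvec" (rotation vector, rad) and "tvec" (3), from world to camera coordinates, as OpenCV has them. Camera axes: x right, y down, z forward; pixel columns grow to the right and rows downward; lengths in m; the calibration is good to about 2 mm. A picture is of the moment at which its call begins. There is no depth.
- close_job(): hands the job in, once; it reports no verdict.
Trained networks look in the newest picture that a camera, given by its name, has taken for a name from the list of things; names that differ only in an ending like _2 or _b are one class to them, and where a whole thing is asked for, a point or a joint stands for the part that bears it (a point fixed in the world has none). Each returns a list of dicts, best first, with "confidence" (0 to 1); they miss things now and then, are a little off and sometimes report something else, mostly with a low value. They report only what shows in the picture. A call takes as long as a camera call. They do not tell look-alikes from the thing itself.
- silhouettes(camera, label): "mask" (420x560 bool, what is visible of it) and "point" ([row, column] in pixels, amid what is visible of it).
The state is a dict: "time": time; "joint_positions": joint angles; "qvel": joint speeds; "joint_torque": joint torques, N m; "tool_pos": TCP position; "ee_rot": TCP orientation; "wrist_force": force on the tool from outside, world axes, zero at the start; "wrist_torque": the same for the moment, N m; "width": finger opening in m.
Only numpy, scipy, OpenCV 4.12 (cv2) and the standard library are available. Lean on these libraries where they do the work, as an engineer would, in place of code of your own. Each camera call takes 0.05 s, during which the arm holds its last target. There are 200 camera calls.

### The job

The caps of the three brown jars are loose, so do not lift the jars: slide them one by one over the deck of the wooden rack until each drops upright into a well of its own along the deck's edge. Then slide the steel retaining bolt across in front of them, fully home into its keeper. Leave the red sachet on the deck and the other things round about where they stand.

Things in the scene. Friction and masses are not known exactly. Their poses are not given: they have to be found in the camera images.
- rack: fixed wooden jar rack. Origin: at worktop height under the middle of the edge between deck and wells; +x (the robot's right) from the deck into the wells, +y (away from the robot) towards the bolt's sleeve, z up. Deck: top at z = 32 mm, x -165 to 0, y -118 to 110 mm. Wells at y = 61, 0, -61 mm; a jar in its well stands wholly beyond x = 0. Back board: x 60 to 68 mm, top at z = 87 mm
- jar_a: brown jar with green screw cap, 48 mm diameter, 80 mm tall, 85 g, standing on the deck; one of three alike. Origin: centre of its underside; z up its axis
- jar_b: brown jar with green screw cap, 48 mm diameter, 80 mm tall, 85 g, standing on the deck; one of three alike. Origin: centre of its underside; z up its axis
- jar_c: brown jar with green screw cap, 48 mm diameter, 80 mm tall, 85 g, standing on the deck; one of three alike. Origin: centre of its underside; z up its axis
- well0 (a point): centre of the floor of the far (+y) well, axes as the rack's, 25 mm below the deck. The bay is 56 mm wide (y) and 60 mm deep (x: step edge 30 mm before this point, back board 30 mm beyond); its 5 mm side walls start 8 mm behind the step edge above deck level and end 55 mm above this floor
- well1 (a point): centre of the floor of the middle well, axes as the rack's, 25 mm below the deck. The bay is 56 mm wide (y) and 60 mm deep (x: step edge 30 mm before this point, back board 30 mm beyond); its 5 mm side walls start 8 mm behind the step edge above deck level and end 55 mm above this floor
- well2 (a point): centre of the floor of the near (-y) well, axes as the rack's, 25 mm below the deck. The bay is 56 mm wide (y) and 60 mm deep (x: step edge 30 mm before this point, back board 30 mm beyond); its 5 mm side walls start 8 mm behind the step edge above deck level and end 55 mm above this floor
- keeper (a point): middle of the mouth of the bolt's grey keeper at the rack's -y end (block 26 mm in x, 20 in y, from the deck up to 41 mm above it). The bolt runs along the rack's y at rack x = -14 mm, z = 60 mm. The grey ends of its sleeve, as high, lie at rack y = 144 to 166 and 309 to 331 mm
- bolt (a joint): retaining bolt, steel rod 12 mm thick: m slid from fully drawn back (0) towards -y of the rack; 0.205 is fully home in the keeper at the -y end. It starts drawn back. Moves with about 2 N
- bolt_handle (a point): middle of the black knob (18 mm diameter, 16 mm high, top 8 mm above this point) on the bolt's upright stem (10 mm diameter). The stem stands on the rod, its foot 38 mm below this point; the rod (z = 60 mm, radius 6) runs on from the stem 25 mm towards -y and 240 mm towards +y. Axes as the rack's
- sachet: flat red sachet, stiff, 48 mm (its x) by 68 mm (its y), 10 mm high, lying on the deck among the jars; stays there. Origin: centre of its underside, z up
- mug_red: red patterned mug, 90 mm diameter, 122 mm with handle, 87 mm tall, on the worktop. Origin: centre of its underside; bystander
- spice_jar: glass spice jar with black cap, 44 mm diameter, 105 mm tall, on the worktop a few cm before the deck's -x edge. Origin: centre of its underside; bystander
- white_packet: narrow white packet, 30 x 62 x 135 mm, standing on the worktop at the near right. Origin: centre of its underside; bystander
Mind the look-alikes: they are no part of the job. What is shaped like the jar_c but purple is not meant. Leave any black look-alike of the sachet alone.

How it is judged:
On the way, in this order (a step that is already met when the one before it is completed fails the run):
1. one jar stands upright on the floor of each of the three wells (((horizontal distance between jar_a and well0 below 0.01 m and z of jar_a in the frame of well0 below 0.006 m and angle between jar_a's own z axis and vertical below 0.12 rad) or (horizontal distance between jar_b and well0 below 0.01 m and z of jar_b in the frame of well0 below 0.006 m and angle between jar_b's own z axis and vertical below 0.12 rad) or (horizontal distance between jar_c and well0 below 0.01 m and z of jar_c in the frame of well0 below 0.006 m and angle between jar_c's own z axis and vertical below 0.12 rad)) and ((horizontal distance between jar_a and well1 below 0.01 m and z of jar_a in the frame of well1 below 0.006 m and angle between jar_a's own z axis and vertical below 0.12 rad) or (horizontal distance between jar_b and well1 below 0.01 m and z of jar_b in the frame of well1 below 0.006 m and angle between jar_b's own z axis and vertical below 0.12 rad) or (horizontal distance between jar_c and well1 below 0.01 m and z of jar_c in the frame of well1 below 0.006 m and angle between jar_c's own z axis and vertical below 0.12 rad)) and ((horizontal distance between jar_a and well2 below 0.01 m and z of jar_a in the frame of well2 below 0.006 m and angle between jar_a's own z axis and vertical below 0.12 rad) or (horizontal distance between jar_b and well2 below 0.01 m and z of jar_b in the frame of well2 below 0.006 m and angle between jar_b's own z axis and vertical below 0.12 rad) or (horizontal distance between jar_c and well2 below 0.01 m and z of jar_c in the frame of well2 below 0.006 m and angle between jar_c's own z axis and vertical below 0.12 rad))), for 0.2 s.
2. the bolt is slid home into its keeper (value of joint bolt above 0.199 m), for 0.2 s.
At the end, for the whole second after the job is handed in: Each well holds one jar, upright within 0.12 rad, on the floor within 6 mm and within 10 mm of the well's centre; the bolt is within 6 mm of fully home (joint above 0.199); all at rest; sachet, mug, spice jar and packet lie or stand unturned within 25 mm of where they were (all of step 1 and value of joint bolt above 0.199 m and distance of each of sachet, mug_red, spice_jar, white_packet from where it was at the start of the episode below 0.025 m and angle between each of sachet, mug_red, spice_jar, white_packet's own z axis and vertical below 0.2 rad and linear speed of each of jar_a, jar_b, jar_c below 0.02 m/s and velocity of joint bolt below 0.01 m/s); the robot touches nothing.
It fails at once if a jar is lifted more than 25 mm off the deck (z of any of jar_a, jar_b, jar_c in the frame of rack above 0.057 m).
It fails at once if a jar is knocked over (tilted more than 0.9 rad) (angle between any of jar_a, jar_b, jar_c's own z axis and vertical above 0.9 rad).
It fails at once if a bystander is shoved more than 25 mm from its place or tipped over (not (distance of sachet from where it was at the start of the episode below 0.025 m and angle between sachet's own z axis and vertical below 0.2 rad) or not (distance of mug_red from where it was at the start of the episode below 0.025 m and angle between mug_red's own z axis and vertical below 0.2 rad) or not (distance of spice_jar from where it was at the start of the episode below 0.025 m and angle between spice_jar's own z axis and vertical below 0.2 rad) or not (distance of white_packet from where it was at the start of the episode below 0.025 m and angle between white_packet's own z axis and vertical below 0.2 rad)).
It also fails if it takes over 72 s, if anything falls off the work surface, if the arm or the gripper's body presses on something with over 40 N, if the wrist force passes 120 N, or if a joint passes its speed limit or range.

## Working session

There is one attempt and no reset: what is moved stays moved. The work goes in short steps, Python scripts to look and compute and a tool call to move; the robot and the scene stay as the last step left them, time stands still between calls to the robot, and variables do not carry over. Pictures are saved under pics/ and viewed, about 8 in all and at most 12, crops included, and the job is handed in when it is done.

Besides the shell and the picture viewer there is one more tool, called after "Call:" in YAML: its name, and indented under it one key for each argument. play_rows: Moves the arm, as the interface text tells. Its arguments: {"type":"object","properties":{"rows":{"type":"array"}},"required":["rows"]}

```bash
mkdir -p pics; ls
cat > h.py <<'E'
from bench import *
import numpy as np, cv2
def cam(n):
    s=snapshot(n); R=cv2.Rodrigues(np.array(s["rvec"],float))[0]; return s,R,np.array(s["tvec"],float).ravel()
def save(s,f): cv2.imwrite("pics/"+f,s["pixels"][:,:,::-1])
def ray(c,u,v,z):
    s,R,t=c; d=R.T@np.array([(u-s["cx"])/s["fx"],(v-s["cy"])/s["fy"],1]); o=-R.T@t
    return o+d*(z-o[2])/d[2]
def proj(c,p):
    s,R,t=c; q=R@np.asarray(p,float)+t; return np.array([s["fx"]*q[0]/q[2]+s["cx"],s["fy"]*q[1]/q[2]+s["cy"]])
E
python3 - <<'E'
from h import *
a=cam("top");b=cam("scene")
cv2.imwrite("pics/a.png",a[0]["pixels"][:,:,::-1]);save(b[0],"b.png")
for c in(a,b):print(-c[1].T@c[2], c[1][2], c[0]["fx"])
for n in("top","scene"):
  for l in("jar_a","sachet","bolt_handle","keeper","rack","mug_red","spice_jar","white_packet"):
    try:
      for d in silhouettes(n,l):
        m=d["mask"];ys,xs=np.where(m);print(n,l,round(d["confidence"],2),d["point"],xs.min(),xs.max(),ys.min(),ys.max(),m.sum(),a[0]["pixels"][m].mean(0).astype(int) if n=="top" else b[0]["pixels"][m].mean(0).astype(int))
    except Exception as e: print(n,l,e)
o=get_obs();print(o)
import bench;print([x for x in dir(bench) if not x.startswith('_')])
E
```

```text
pics
[ 3.48227722e-01 -7.19191581e-04  1.15413714e+00] [ 0.13251257 -0.00186136 -0.99117958] 469.48179555196793
[0.27244824 0.72191728 0.92189078] [ 0.19325468 -0.64858329 -0.7362013 ] 523.8513044953502
top jar_a 0.95 [158.9, 318.6] 309 331 147 174 491 [107 126  91]
top jar_a 0.87 [179.0, 258.2] 250 269 169 192 381 [113  56 127]
top jar_a 0.72 [224.4, 328.4] 314 337 214 237 458 [119 141 101]
top jar_a 0.71 [188.0, 356.9] 347 371 174 199 489 [107 126  89]
top sachet 0.95 [191.6, 324.0] 309 334 177 208 557 [187  94  81]
top sachet 0.72 [192.6, 221.8] 204 235 180 208 548 [44 41 38]
top bolt_handle 0.78 [113.9, 365.3] 365 376 75 154 366 [150 148 138]
top keeper 0.57 [195.7, 365.8] 306 410 71 245 8468 [166 139  98]
top rack 0.8 [194.9, 365.5] 306 410 67 245 8619 [165 139  98]
top rack 0.57 [157.3, 316.7] 310 331 148 174 471 [106 127  91]
top rack 0.46 [278.2, 406.4] 386 425 266 290 678 [154 153 146]
top mug_red 0.94 [262.8, 176.0] 151 198 244 284 1418 [59 55 62]
top spice_jar 0.71 [217.8, 273.5] 262 282 206 228 369 [103 100  56]
top white_packet 0.92 [278.0, 404.9] 385 425 266 291 689 [15
[... 1094 characters left out ...]
02,  1.37070159e+00, -1.49755762e-05,
        1.68366026e+00, -1.03077500e-01]), 'qvel': array([ 3.45354584e-04,  5.80743375e-04,  4.17964909e-04, -2.61057120e-04,
       -5.46236799e-04,  7.33635560e-05]), 'joint_torque': array([-8.69859559e-04, -3.40042269e+01, -3.02598345e+01,  7.16037420e-02,
        2.35894538e-02,  5.51661969e-06]), 'tool_pos': array([0.16192615, 0.52561877, 0.20551199]), 'ee_rot': array([3.14155096e+00, 1.92725185e-05, 2.84274377e+00]), 'wrist_force': array([-0.66283212, -0.23493435, -0.18393293]), 'wrist_torque': array([ 0.00203807, -0.04702675, -0.01820286]), 'width': 0.09398218360238855}
['IKError', 'close_job', 'get_obs', 'silhouettes', 'snapshot', 'tcp_to_grasp']
```

Run:
```python
import cv2
a=cv2.imread("pics/a.png");cv2.imwrite("pics/a2.png",cv2.resize(a[60:310,140:440],None,fx=2.6,fy=2.4,interpolation=cv2.INTER_CUBIC))
b=cv2.imread("pics/b.png");cv2.imwrite("pics/b2.png",cv2.resize(b[110:260,150:410],None,fx=3,fy=3,interpolation=cv2.INTER_CUBIC))
from bench import tcp_to_grasp
print(tcp_to_grasp)
```

```text
0.0188
```

View pics/a2.png

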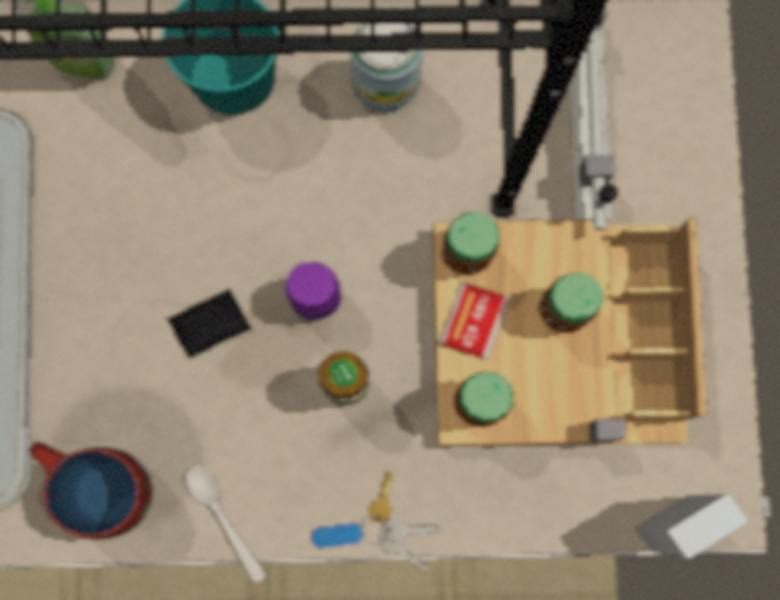

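View pics/b2.png

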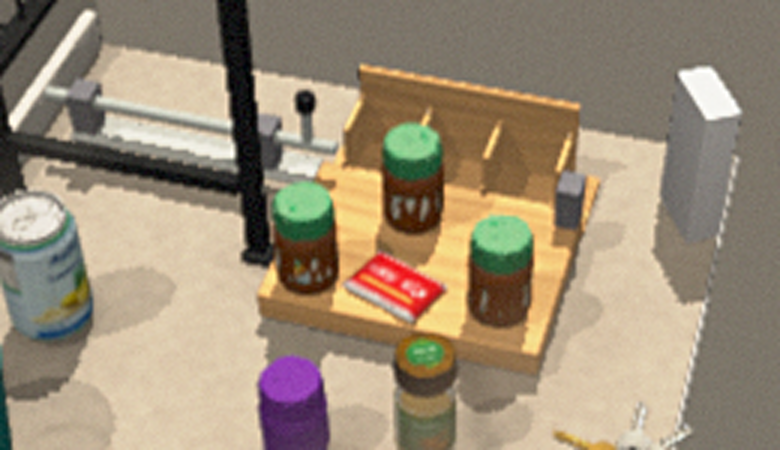

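```bash
cat >> h.py <<'E'
class S:pass
def static(n,f):  # rebuild cam without timing from saved calib
    import pickle
    d=pickle.load(open(f,'rb')); return d[n]
E
python3 - <<'E'
from h import *
import pickle
from scipy.optimize import least_squares
d={n:cam(n) for n in("top","scene")}
pickle.dump(d,open("c.pkl","wb"))
a=d["top"];b=d["scene"]
A=lambda x,y:(140+x/2.6,60+y/2.4); B=lambda x,y:(150+x/3,110+y/3)
pts=[(a,A(435,221),(-165,110,32)),(a,A(440,443),(-165,-118,32)),(a,A(697,413),(68,-91,87)),
(a,A(692,219),(68,91,87)),
(b,B(262,293),(-165,110,32)),(b,B(540,350),(-165,-118,32)),(b,B(362,66),(68,91,87)),(b,B(578,103),(68,-91,87)),
(b,B(600,180),(68,-118,32))]
def w(p,q):
    c,s=np.cos(q[2]),np.sin(q[2]); x,y,z=np.array(p)/1000
    return np.array([q[0]+c*x-s*y,q[1]+s*x+c*y,z])
def f(q): return np.concatenate([proj(c,w(p,q))-u for c,u,p in pts])
r=least_squares(f,[.5,-.2,-np.pi/2],loss="soft_l1",f_scale=1.5)
q=r.x;print(q,np.round(f(q).reshape(-1,2),1).tolist())
np.save("rack.npy",q)
def inv(P):
    c,s=np.cos(q[2]),np.sin(q[2]);dx,dy=P[0]-q[0],P[1]-q[1];return np.array([c*dx+s*dy,-s*dx+c*dy])*1000
for n,c in d.items():
  # check points
  print(n,"keepertop",proj(c,w((-14,-103,73),q)),"handle",proj(c,w((-14,140,98),q)))
  for l in("jar_a","sachet","spice_jar","mug_red","white_packet"):
    for e in silhouettes(n,l):
      if e["confidence"]<.5: continue
      ys,xs=np.where(e["mask"]);uc,vc=(xs.min()+xs.max())/2,(ys.min()+ys.max())/2
      z={"jar_a":.072,"sachet":.037,"spice_jar":.052,"mug_red":.043,"white_packet":.067}[l]
      if l!="jar_a": uc,vc=e["point"][1],e["point"][0]
      P=ray(c,uc,vc,z);print(n,l,P.round(3),"rack",inv(P).round(0))
      if l=="jar_a" and n=="top":
        best=None
E
python3 - <<'E'
import cv2,numpy as np
a=cv2.imread("pics/a.png");b=cv2.imread("pics/b.png")
cv2.imwrite("pics/ab.png",np.hstack([cv2.resize(a[:250,:],(560,250))[:, 160:],cv2.resize(b[:250],(560,250))[:,:400]]) )
E
```

```text
[ 0.51773765 -0.22247834 -1.5791471 ] [[-2.0, 0.1], [-2.0, 0.9], [2.5, -1.1], [0.5, 1.7], [-2.4, 0.2], [-0.4, 1.4], [1.2, -1.1], [-0.9, -0.8], [0.7, -7.8]]
top keepertop [373.58429399 237.1690609 ] handle [371.44352239 131.62690705]
top jar_a [ 0.442 -0.098  0.072] rack [-124.  -77.]
top jar_a [ 0.598 -0.09   0.072] rack [-133.   79.]
top jar_a [ 0.535 -0.178  0.072] rack [-44.  17.]
top jar_a [0.554 0.052 0.072] rack [-275.   34.]
top sachet [0.531 0.144 0.037] rack [-366.   11.]
top sachet [ 0.533 -0.1    0.037] rack [-122.   14.]
top mug_red [ 0.516 -0.199  0.043] rack [-24.  -2.]
top white_packet [ 0.318 -0.272  0.067] rack [  51. -199.]
scene keepertop [338.9415271  170.02127613] handle [242.66518179 144.04181539]
scene jar_a [ 0.442 -0.095  0.072] rack [-127.  -76.]
scene jar_a [ 0.597 -0.089  0.072] rack [-134.   78.]
scene jar_a [ 0.535 -0.175  0.072] rack [-47.  17.]
scene sachet [0.526 0.169 0.037] rack [-391.    5.]
scene spice_jar [0.474 0.022 0.052] rack [-245.  -45.]
scene mug_red [0.364 0.248 0.043] rack [-469. -158.]
scene white_packet [ 0.325 -0.268  0.067] rack [  47. -192.]
```

View pics/ab.png

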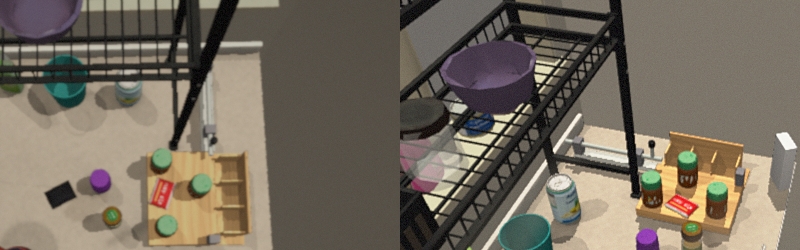

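```bash
cat >> h.py <<'E'
def w(p,q):
    c,s=np.cos(q[2]),np.sin(q[2]); x,y,z=np.array(p)/1000
    return np.array([q[0]+c*x-s*y,q[1]+s*x+c*y,z])
def inv(P,q):
    c,s=np.cos(q[2]),np.sin(q[2]);dx,dy=P[0]-q[0],P[1]-q[1];return np.array([c*dx+s*dy,-s*dx+c*dy])*1000
def wire(c,q,img,off,k):
    def L(a,b,col):
        P=[tuple(int(round(t*16)) for t in (proj(c,w(x,q))-off+.5)*k-.5) for x in(a,b)]
        cv2.line(img,P[0],P[1],col,1,cv2.LINE_AA,4)
    g=(255,0,255)
    for a,b in [((-165,110,32),(-165,-118,32)),((-165,-118,32),(0,-118,32)),((0,-118,32),(0,110,32)),((0,110,32),(-165,110,32)),
      ((60,-91,87),(60,91,87)),((68,-91,87),(68,91,87))]: L(a,b,g)
    for y in(91.5,30.5,-30.5,-91.5): L((8,y,62),(60,y,62),(255,255,0))
    for x in(-27,-1):L((x,-118,73),(x,-98,73),(0,255,255))
    L((-27,-118,73),(-1,-118,73),(0,255,255));L((-27,-98,73),(-1,-98,73),(0,255,255))
    L((-14,144,66),(-14,110,66),(0,0,255))
E
python3 - <<'E'
from h import *
import pickle
d=pickle.load(open("c.pkl","rb"));q=np.load("rack.npy")
from scipy.optimize import least_squares
a=d["top"];b=d["scene"]
im=[]
for c,(u,v,W,H) in((a,(298,115,130,140)),(b,(200,120,170,130))):
    i=cv2.resize(c[0]["pixels"][v:v+H,u:u+W,::-1],None,fx=4 if c is a else 3.5,fy=4 if c is a else 3.5,interpolation=cv2.INTER_CUBIC)
    wire(c,q,i,np.array([u,v]),4 if c is a else 3.5); im.append(i[:560])
h=max(i.shape[0] for i in im)
im=[cv2.copyMakeBorder(i,0,h-i.shape[0],0,0,cv2.BORDER_CONSTANT) for i in im]
o=np.hstack(im);print(o.shape)
cv2.imwrite("pics/w1.png",o[:, :1200] if o.shape[1]<=800 else cv2.resize(im[0],None,fx=1,fy=1)); cv2.imwrite("pics/w2.png",im[1])
P=ray(a,334,145,0);print("post foot",P,inv(P,q));print("scene foot",inv(ray(b,150+258/3,110+252/3,0),q))
print("post top guess",[ (z,inv(ray(a,368,58,z),q)) for z in(.35,.4,.45,.5)])
E
```

```text
(560, 1115, 3)
post foot [ 0.65401629 -0.13294061  0.        ] [-90.67262725 135.52618248]
scene foot [-91.33763523 137.14019957]
post top guess [(0.35, array([-64.07945808, 202.5907469 ])), (0.4, array([-73.79524092, 179.33932702])), (0.45, array([-83.51102376, 156.08790714])), (0.5, array([-93.22680659, 132.83648726]))]
```

View pics/w1.png

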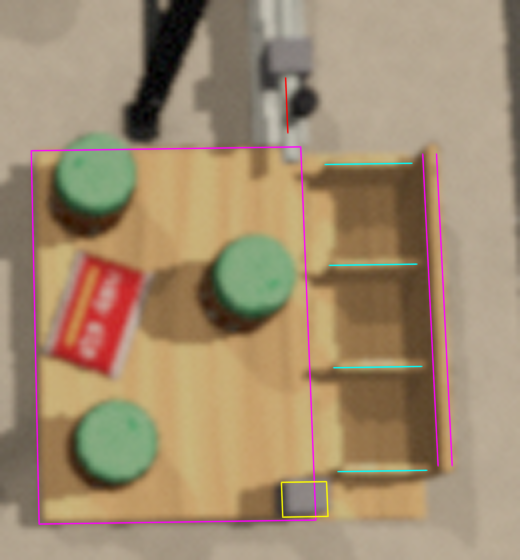

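Call:
play_rows:
  rows:
    - [8,[16,-29,0],[0,0,-0.96]]
    - [8,[16,-29,0],[0,0,-0.96]]
    - [8,[16,-29,0],[0,0,-0.96]]
    - [8,[16,-29,0],[0,0,-0.96]]
    - [8,[16,-29,0],[0,0,-0.96]]
    - [8,[16,-29,0],[0,0,-0.96]]
    - [8,[16,-29,0],[0,0,-0.96]]
    - [8,[16,-29,0],[0,0,-0.96]]

```text
time: 2.17
tool_pos: [0.3224, 0.2337, 0.2058]
ee_rot: [3.14, 0.0, 1.878]
wrist_force: [0.6, 0.3, 0.1]
width: 0.0799
```

Call:
play_rows:
  rows:
    - [7,[16,-29,0],[0,0,-0.315]]
    - [7,[16,-29,0],[0,0,-0.315]]
    - [7,[16,-29,0],[0,0,-0.315]]
    - [7,[16,-29,0],[0,0,-0.315]]
    - [7,[16,-29,0],[0,0,-0.315]]
    - [7,[16,-29,0],[0,0,-0.315]]
    - [7,[16,-29,0],[0,0,-0.315]]
    - [7,[16,-29,0],[0,0,-0.315]]

```text
time: 2.83
tool_pos: [0.4826, -0.0567, 0.2057]
ee_rot: [3.141, 0.0, 1.567]
wrist_force: [0.3, 0.8, 1.5]
width: 0.0699
```

Run:
```python
from h import *
q=np.load("rack.npy")
c=cam("wrist");print(get_obs()["tool_pos"],get_obs()["ee_rot"],-c[1].T@c[2],c[1][2])
i=c[0]["pixels"][:,:,::-1].copy();wire(c,q,i,np.zeros(2),1)
cv2.imwrite("pics/w3.png",i)
for e in silhouettes("wrist","jar_a"):
  ys,xs=np.where(e["mask"]);print(e["confidence"],xs.min(),xs.max(),ys.min(),ys.max(),inv(ray(c,(xs.min()+xs.max())/2,(ys.min()+ys.max())/2,.072),q))
d=__import__("pickle").load(open("c.pkl","rb"))
a=d["top"];print("knob",inv(ray(a,373.6,140.4,.100),q))
for v in(66,77):
  for u in(240,340):print("rail",u,v,[(z,inv(ray(a,u,v,z),q).round()) for z in(.2,.3,.4,.5)])
```

```text
[ 0.48518156 -0.06270801  0.20463016] [3.13995628 0.00564366 1.56108023] [0.48212273 0.00956301 0.38420436] [-5.39889743e-05 -2.27083018e-01 -9.73875403e-01]
0.83 374 455 202 278 [-129.56869265   82.34100484]
0.83 311 372 286 374 [-39.86218634  20.88769618]
0.77 336 407 34 102 [-274.2056696   35.2121681]
0.6 212 269 209 285 [-122.3746034   -73.12546931]
knob [-10.23344721 118.48108165]
rail 240 66 [(0.2, array([-309.,  258.])), (0.3, array([-300.,  213.])), (0.4, array([-290.,  168.])), (0.5, array([-281.,  123.]))]
rail 340 66 [(0.2, array([-95., 255.])), (0.3, array([-108.,  211.])), (0.4, array([-122.,  166.])), (0.5, array([-135.,  121.]))]
rail 240 77 [(0.2, array([-309.,  234.])), (0.3, array([-300.,  191.])), (0.4, array([-290.,  149.])), (0.5, array([-281.,  106.]))]
rail 340 77 [(0.2, array([-96., 231.])), (0.3, array([-109.,  189.])), (0.4, array([-122.,  146.])), (0.5, array([-135.,  104.]))]
```

View pics/w3.png

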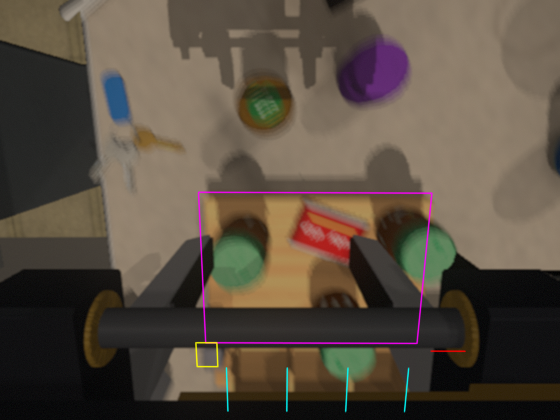

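Call:
play_rows:
  rows:
    - [7,[5.4,-12.1,-2],[0,0,0]]
    - [7,[5.4,-12.1,-2],[0,0,0]]
    - [7,[5.4,-12.1,-2],[0,0,0]]
    - [7,[5.4,-12.1,-2],[0,0,0]]
    - [7,[5.4,-12.1,-6],[0,0,0]]
    - [7,[5.4,-12.1,-10],[0,0,0]]
    - [7,[5.4,-12.1,-13],[0,0,0]]
    - [7,[5.4,-12.1,-13],[0,0,0]]

```text
time: 3.6
tool_pos: [0.5307, -0.172, 0.0677]
ee_rot: [-3.128, -0.007, 1.568]
wrist_force: [-0.7, 1.0, -1.2]
width: 0.07
```

Call:
play_rows:
  rows:
    - [4,[0,0,0],[0,0,0]]
    - [4,[0,0,0],[0,0,0]]
    - [4,[0,0,0],[0,0,0]]
    - [4,[0,0,0],[0,0,0]]
    - [4,[0,0,0],[0,0,0]]
    - [4,[0,0,0],[0,0,0]]

```text
time: 4.1
tool_pos: [0.5377, -0.1759, 0.0789]
ee_rot: [3.136, 0.002, 1.568]
wrist_force: [-1.2, 0.2, 6.4]
width: 0.0461
```

Run:
```python
from h import *
q=np.load("rack.npy");o=get_obs()
print(o["tool_pos"],inv(o["tool_pos"],q),o["wrist_force"],o["width"])
for n in("top","scene"):
  c=cam(n)
  for e in silhouettes(n,"jar_a"):
    ys,xs=np.where(e["mask"]);print(n,round(e["confidence"],2),inv(ray(c,(xs.min()+xs.max())/2,(ys.min()+ys.max())/2,.072),q).round(1),len(ys))
save(c[0],"s1.png")
```

```text
[ 0.53766272 -0.17585179  0.07885275] [-46.7913164   19.53500821] [-1.19654432  0.23675318  6.39078428] 0.046091467548502296
top 0.9 [-274.5   33.6] 428
top 0.83 [-132.8   79.4] 454
scene 0.82 [-134.3   78.3] 731
scene 0.77 [-45.8  18.7] 635
scene 0.69 [-127.   -76.3] 759
scene 0.59 [-301.7   28.1] 751
scene 0.48 [-111.7   72.5] 6728
```

Call:
play_rows:
  rows:
    - [4,[0,0,0],[0,0,0]]
    - [4,[0,0,0],[0,0,0]]
    - [4,[0,0,0],[0,0,0]]

```text
time: 4.55
tool_pos: [0.5377, -0.1758, 0.0789]
ee_rot: [3.136, 0.002, 1.568]
wrist_force: [-0.8, 1.3, 7.0]
width: 0.0459
```

Call:
play_rows:
  rows:
    - [4,[0,0,0.2],[0,0,0]]
    - [4,[-0.5,-0.8,0.2],[0,0,0]]
    - [4,[-1,-1.5,0.2],[0,0,0]]
    - [4,[-1.5,-2.2,0.2],[0,0,0]]
    - [4,[-2,-2.6,0.2],[0,0,0]]
    - [4,[-2,-2.6,0.2],[0,0,0]]
    - [4,[-2,-2.6,0.2],[0,0,0]]

```text
time: 5.13
tool_pos: [0.5157, -0.2033, 0.0787]
ee_rot: [3.14, 0.002, 1.566]
wrist_force: [0.4, 0.3, 5.9]
width: 0.0461
```

```bash
cat > m.py <<'E'
from h import *
import sys
q=np.load("rack.npy");o=get_obs()
print(o["time"],o["tool_pos"].round(4),inv(o["tool_pos"],q).round(1),o["wrist_force"].round(1),o["width"].round(4),"yaw",o["ee_rot"][2])
for n in sys.argv[1:]:
  c=cam(n)
  for e in silhouettes(n,"jar_a"):
    ys,xs=np.where(e["mask"]);print(n,round(e["confidence"],2),[inv(ray(c,(xs.min()+xs.max())/2,(ys.min()+ys.max())/2,z),q).round(1) for z in(.072,.047)],len(ys),ys.max()-ys.min())
E
python3 m.py scene
```

```text
Traceback (most recent call last):
  File "m.py", line 4, in <module>
    print(o["time"],o["tool_pos"].round(4),inv(o["tool_pos"],q).round(1),o["wrist_force"].round(1),o["width"].round(4),"yaw",o["ee_rot"][2])
                                                                                                   ^^^^^^^^^^^^^^^^
AttributeError: 'float' object has no attribute 'round'
```

```bash
sed -i 's/o\["width"\].round(4)/round(o["width"],4)/' m.py; python3 m.py scene
```

```text
5.1333 [ 0.5157 -0.2033  0.0787] [-19.2  -2.2] [0.4 0.3 5.9] 0.0461 yaw 1.566352956883383
scene 0.98 [array([-127.3,  -75.2]), array([-103.3,  -70. ])] 753 37
scene 0.95 [array([-19.4,  -1.4]), array([7.7, 6. ])] 613 36
scene 0.8 [array([-134. ,   77.2]), array([-110.2,   86.9])] 675 37
scene 0.59 [array([-300.4,   28.6]), array([-281.5,   36.8])] 790 39
```

Call:
play_rows:
  rows:
    - [4,[0.2,-0.6,0.2],[0,0,0]]
    - [4,[0.2,-1.4,0.2],[0,0,0]]
    - [4,[0.2,-2.2,0.2],[0,0,0]]
    - [4,[0.2,-3.0,0.2],[0,0,0]]
    - [4,[0.2,-3.9,0.2],[0,0,0]]
    - [4,[0.2,-5,0.2],[0,0,0]]
    - [4,[0.2,-5,0.2],[0,0,0]]
    - [4,[0.2,-5,0.2],[0,0,0]]

```text
time: 5.9
tool_pos: [0.5177, -0.2521, 0.0791]
ee_rot: [-3.141, -0.0, 1.566]
wrist_force: [0.4, -0.8, -0.8]
width: 0.0458
```

```bash
python3 m.py scene
```

```text
5.9 [ 0.5177 -0.2521  0.0791] [29.7  0.2] [ 0.4 -0.8 -0.8] 0.0458 yaw 1.5664046166534829
scene 0.97 [array([-301.4,   27.1]), array([-282.5,   35.4])] 809 38
scene 0.96 [array([32.6,  0.2]), array([61.3,  7.7])] 582 35
scene 0.65 [array([-126.7,  -77.4]), array([-102.7,  -72.2])] 714 37
scene 0.62 [array([-134. ,   77.2]), array([-110.2,   86.9])] 730 37
scene 0.45 [array([-110.5,   74.2]), array([-86. ,  83.8])] 7018 102
```

Call:
play_rows:
  rows:
    - [4,[0,0,-0.6],[0,0,0]]
    - [4,[0,0,-1.1],[0,0,0]]
    - [4,[0,0,-1.1],[0,0,0]]
    - [5.6,[0,0,-1.1],[0,0,0]]
    - [5.8,[0,0,-1.1],[0,0,0]]
    - [5.8,[0,0,-1.1],[0,0,0]]
    - [5.8,[0,0,1],[0,0,0]]
    - [6.6,[0,0,5],[0,0,0]]

```text
time: 6.67
tool_pos: [0.5147, -0.2494, 0.1243]
ee_rot: [-3.131, -0.006, 1.568]
wrist_force: [0.9, 0.5, -0.4]
width: 0.062
```

Call:
play_rows:
  rows:
    - [7,[0,4,4],[0,0,0]]
    - [7,[-1,8,5],[0,0,0]]
    - [7,[-3,11,5],[0,0,0]]
    - [7,[-4,12,5],[0,0,0]]

```text
time: 7.0
tool_pos: [0.4783, -0.1284, 0.1827]
ee_rot: [3.136, 0.0, 1.57]
wrist_force: [-0.1, -0.5, 0.2]
width: 0.0698
```

```bash
python3 m.py top scene;python3 - <<'E'
from h import *
c=cam("scene");i=c[0]["pixels"][120:250,200:370,::-1];cv2.imwrite("pics/s2.png",cv2.resize(i,None,fx=3.5,fy=3.5,interpolation=cv2.INTER_CUBIC))
E
```

```text
7.0 [ 0.4783 -0.1284  0.1827] [-93.7 -40.2] [-0.1 -0.5  0.2] 0.0698 yaw 1.5704803929688878
top 0.69 [array([-115.9,  -76.8]), array([-113.4,  -74.6])] 170 21
top 0.66 [array([-275.7,   34.8]), array([-276.9,   39.6])] 446 24
top 0.56 [array([-132.8,   78.2]), array([-130.8,   84. ])] 467 26
scene 0.81 [array([-127.3,  -75.2]), array([-103.3,  -70. ])] 749 37
scene 0.76 [array([-301.7,   28.1]), array([-282.8,   36.4])] 764 38
scene 0.64 [array([-134.3,   78.3]), array([-110.5,   88.1])] 741 37
scene 0.59 [array([ 7. , -6.8]), array([35. ,  0.5])] 547 31
scene 0.33 [array([-482.7, -151.8]), array([-469.2, -148.8])] 2526 57
```

View pics/s2.png

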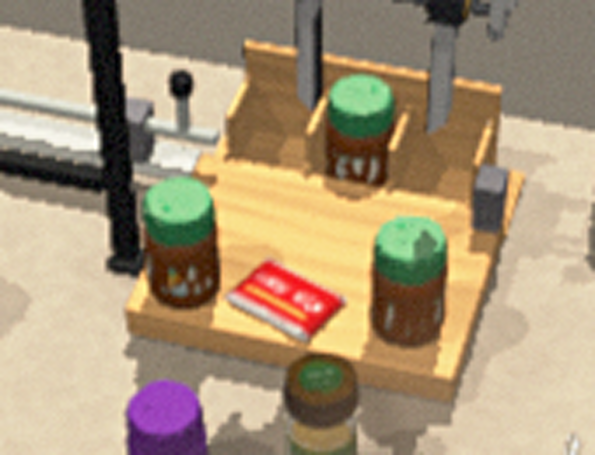

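Call:
play_rows:
  rows:
    - [7,[-3.5,3.2,0],[0,0,0]]
    - [7,[-3.5,3.2,-3],[0,0,0]]
    - [7,[-3.5,3.2,-6],[0,0,0]]
    - [7,[-3.5,3.2,-8],[0,0,0]]
    - [7,[-3.5,3.2,-9],[0,0,0]]
    - [7,[-3.5,3.2,-9],[0,0,0]]
    - [7,[-3.5,3.2,-9],[0,0,0]]
    - [7,[-3.5,3.2,-9],[0,0,0]]

```text
time: 7.92
tool_pos: [0.4442, -0.1003, 0.0909]
ee_rot: [3.139, 0.001, 1.567]
wrist_force: [-0.4, 0.6, 1.0]
width: 0.0699
```

Call:
play_rows:
  rows:
    - [4,[0,0,0],[0,0,0]]
    - [4,[0,0,0],[0,0,0]]
    - [4,[0,0,0],[0,0,0]]
    - [4,[0,0,0],[0,0,0]]
    - [4,[0,0,0],[0,0,0]]
    - [4,[0,0,0],[0,0,0]]

```text
time: 8.42
tool_pos: [0.4434, -0.0995, 0.0902]
ee_rot: [3.14, 0.001, 1.568]
wrist_force: [0.3, -0.3, 2.4]
width: 0.0456
```

```bash
python3 m.py scene
```

```text
8.4167 [ 0.4434 -0.0995  0.0902] [-122.4  -75.4] [ 0.3 -0.3  2.4] 0.0456 yaw 1.567926095293799
scene 0.9 [array([-302.9,   27.7]), array([-284.1,   35.9])] 751 37
scene 0.67 [array([-127.3,  -75.2]), array([-103.3,  -70. ])] 752 37
scene 0.65 [array([-27., 216.]), array([-1.000e-01,  2.298e+02])] 340 20
scene 0.45 [array([-19.9, -12.9]), array([ 7.2, -5.8])] 48 14
```

Call:
play_rows:
  rows:
    - [4,[0.2,-0.8,0.2],[0,0,0]]
    - [4,[0.4,-2.2,0.2],[0,0,0]]
    - [4,[0.6,-3.8,0.2],[0,0,0]]
    - [4,[0.8,-5.6,0.2],[0,0,0]]
    - [4,[1.0,-7.4,0.2],[0,0,0]]
    - [4,[1.3,-9,0.2],[0,0,0]]
    - [4,[1.35,-10,0.2],[0,0,0]]
    - [4,[1.35,-10,0.2],[0,0,0]]

```text
time: 9.18
tool_pos: [0.4561, -0.2012, 0.0909]
ee_rot: [-3.141, 0.0, 1.565]
wrist_force: [-0.2, -0.8, -0.9]
width: 0.0455
```

Call:
play_rows:
  rows:
    - [4,[0,0,0],[0,0,0]]
    - [4,[0,0,0],[0,0,0]]

```text
time: 9.35
tool_pos: [0.456, -0.1987, 0.0912]
ee_rot: [-3.141, -0.001, 1.568]
wrist_force: [-0.1, 0.2, -0.7]
width: 0.0455
```

```bash
python3 m.py scene
```

```text
9.35 [ 0.456  -0.1987  0.0912] [-23.3 -61.9] [-0.1  0.2 -0.7] 0.0455 yaw 1.5679559335962825
scene 0.86 [array([ 8.2, -3.9]), array([36.1,  3.4])] 462 32
scene 0.77 [array([-28.1, -62.3]), array([ -1.2, -56.7])] 669 36
scene 0.62 [array([-132.4,   77.7]), array([-108.6,   87.5])] 694 36
scene 0.56 [array([-301.7,   28.1]), array([-282.8,   36.4])] 771 38
```

Call:
play_rows:
  rows:
    - [4,[0.05,-0.8,0],[0,0,0]]
    - [4,[0.05,-1.7,0],[0,0,0]]
    - [4,[0.05,-2.7,0],[0,0,0]]
    - [4,[0.05,-3.7,0],[0,0,0]]
    - [4,[0.05,-4.7,0],[0,0,0]]
    - [4,[0.05,-5.7,0],[0,0,0]]
    - [4,[0.05,-5.7,0],[0,0,0]]
    - [4,[0.05,-5.7,0],[0,0,0]]

```text
time: 10.12
tool_pos: [0.4568, -0.2571, 0.0913]
ee_rot: [-3.141, -0.001, 1.566]
wrist_force: [-0.0, -0.4, -0.4]
width: 0.0457
```

```bash
python3 m.py scene;  python3 - <<'E'
from h import *
c=cam("scene");i=c[0]["pixels"][120:250,200:370,::-1];cv2.imwrite("pics/s3.png",cv2.resize(i,None,fx=3.5,fy=3.5,interpolation=cv2.INTER_CUBIC))
E
```

```text
10.1167 [ 0.4568 -0.2571  0.0913] [ 35.1 -60.7] [-0.  -0.4 -0.4] 0.0457 yaw 1.5663347968387886
scene 0.85 [array([ 32. , -60.1]), array([ 60.7, -54.4])] 641 36
scene 0.81 [array([ 7. , -6.8]), array([35. ,  0.5])] 556 31
scene 0.72 [array([-135.9,   77.8]), array([-112.1,   87.5])] 772 38
scene 0.7 [array([-301.7,   28.1]), array([-282.8,   36.4])] 781 38
```

View pics/s3.png

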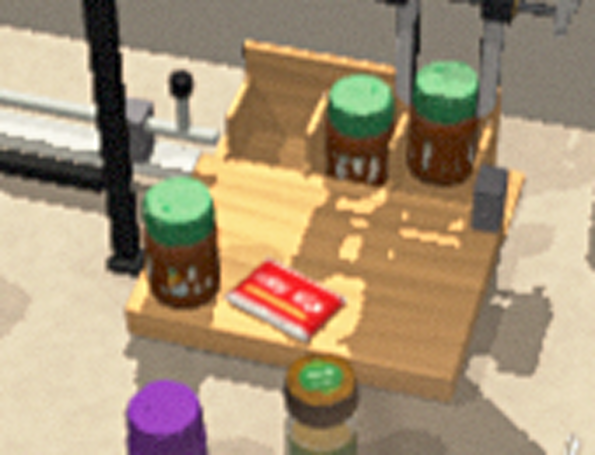

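Call:
play_rows:
  rows:
    - [5.4,[0,0,0],[0,0,0]]
    - [5.8,[0,0,0],[0,0,0]]
    - [5.8,[0,0,0],[0,0,0]]
    - [5.8,[0,0,0],[0,0,0]]
    - [5.8,[0,0,0],[0,0,0]]
    - [6,[0,0,4],[0,0,0]]
    - [6,[0,0,8],[0,0,0]]
    - [7,[0,4,10],[0,0,0]]

```text
time: 10.93
tool_pos: [0.4582, -0.2239, 0.1945]
ee_rot: [3.136, 0.006, 1.562]
wrist_force: [0.8, -0.1, 1.1]
width: 0.0638
```

```bash
python3 m.py top scene
```

```text
10.9333 [ 0.4582 -0.2239  0.1945] [  2.  -59.5] [ 0.8 -0.1  1.1] 0.0638 yaw 1.5616987897468018
top 0.83 [array([-274.5,   33.6]), array([-275.8,   38.3])] 405 23
top 0.82 [array([-132.9,   77. ]), array([-130.8,   82.7])] 419 25
top 0.55 [array([ 7.3, -7.3]), array([12.6, -3.5])] 160 18
scene 0.91 [array([-301.7,   28.1]), array([-282.8,   36.4])] 705 38
scene 0.8 [array([-135.5,   76.7]), array([-111.8,   86.4])] 760 38
scene 0.71 [array([ 6.4, -4.4]), array([34.3,  2.9])] 499 29
scene 0.56 [array([  8.2, -64.6]), array([ 36.1, -59.1])] 621 33
```

Call:
play_rows:
  rows:
    - [8,[2,9,1],[0,0,-0.96]]
    - [8,[2,9,1],[0,0,-0.96]]
    - [8,[2,9,1],[0,0,-0.96]]
    - [8,[2,9,1],[0,0,-0.96]]
    - [8,[2,9,1],[0,0,-0.96]]
    - [8,[2,9,1],[0,0,-0.96]]
    - [8,[2,9,1],[0,0,-0.96]]
    - [8,[2,9,1],[0,0,-0.96]]

```text
time: 11.8
tool_pos: [0.476, -0.1294, 0.1977]
ee_rot: [-3.138, 0.003, 0.601]
wrist_force: [-0.1, -0.9, -0.5]
width: 0.08
```

Call:
play_rows:
  rows:
    - [8,[2,4.5,0],[0,0,-0.611]]
    - [8,[2,4.5,0],[0,0,-0.611]]
    - [8,[2,4.5,0],[0,0,-0.611]]
    - [8,[2,4.5,0],[0,0,-0.611]]
    - [8,[2,4.5,0],[0,0,-0.611]]
    - [8,[2,4.5,0],[0,0,-0.611]]
    - [8,[2,4.5,0],[0,0,-0.611]]

```text
time: 12.38
tool_pos: [0.4963, -0.0845, 0.1983]
ee_rot: [-3.141, 0.003, -0.001]
wrist_force: [0.2, -0.1, -0.4]
width: 0.0805
```

Call:
play_rows:
  rows:
    - [8,[2,-0.4,0],[0,-0.1,0]]
    - [8,[4,-0.4,0],[0,-0.2,0]]
    - [8,[7,-0.4,0],[0,-0.3,0]]
    - [8,[10.6,-0.4,-1],[0,-0.3,0]]
    - [8,[10.6,-0.4,-4],[0,-0.3,0]]
    - [8,[10.6,-0.4,-4.5],[0,-0.3,0]]
    - [8,[10.6,-0.4,-4.5],[0,-0.3,0]]

```text
time: 12.97
tool_pos: [0.6004, -0.0878, 0.1505]
ee_rot: [-3.139, -0.291, -0.002]
wrist_force: [0.4, 0.1, 0.3]
width: 0.0801
```

```bash
python3 m.py;  python3 - <<'E'
from h import *
c=cam("scene");i=c[0]["pixels"][40:260,180:400,::-1];cv2.imwrite("pics/s4.png",cv2.resize(i,None,fx=2.7,fy=2.7,interpolation=cv2.INTER_CUBIC))
E
```

```text
12.9667 [ 0.6004 -0.0878  0.1505] [-135.4   81.5] [0.4 0.1 0.3] 0.0801 yaw -0.002499240027380001
```

View pics/s4.png

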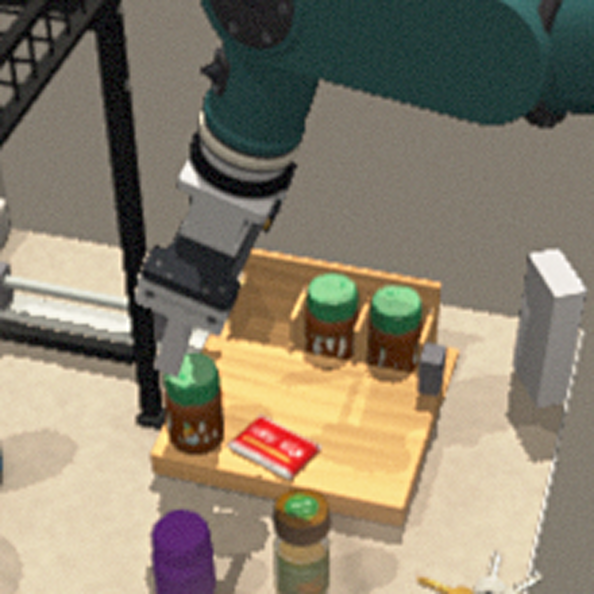

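Call:
play_rows:
  rows:
    - [8,[0.1,-0.1,-2],[0,0,0]]
    - [8,[0.1,-0.1,-4],[0,0,0]]
    - [8,[0.1,-0.1,-6],[0,0,0]]
    - [8,[0.1,-0.1,-7.2],[0,0,0]]
    - [8,[0.1,-0.1,-7.2],[0,0,0]]
    - [8,[0.1,-0.1,-7.2],[0,0,0]]

```text
time: 13.52
tool_pos: [0.6042, -0.0893, 0.0842]
ee_rot: [-3.141, -0.301, -0.003]
wrist_force: [0.4, -0.1, -0.4]
width: 0.0801
```

Call:
play_rows:
  rows:
    - [4,[0,0,0],[0,0,0]]
    - [4,[0,0,0],[0,0,0]]
    - [4,[0,0,0],[0,0,0]]
    - [4,[0,0,0],[0,0,0]]
    - [4,[0,0,0],[0,0,0]]
    - [4,[0,0,0],[0,0,0]]
    - [4,[0,0,0],[0,0,0]]

```text
time: 14.1
tool_pos: [0.6043, -0.0894, 0.0839]
ee_rot: [-3.141, -0.301, -0.003]
wrist_force: [-0.1, 0.5, 1.2]
width: 0.0459
```

```bash
python3 m.py scene
```

```text
14.1 [ 0.6043 -0.0894  0.0839] [-133.8   85.5] [-0.1  0.5  1.2] 0.0459 yaw -0.003150568163776457
scene 0.86 [array([ 7. , -6.8]), array([35. ,  0.5])] 540 31
scene 0.83 [array([  8.2, -64.6]), array([ 36.1, -59.1])] 547 31
scene 0.78 [array([-151.3,   72.4]), array([-128.1,   82. ])] 392 28
scene 0.66 [array([-300.7,   29.6]), array([-281.8,   37.9])] 716 37
scene 0.23 [array([-116.5,   70.9]), array([-92.2,  80.4])] 6079 98
```

Call:
play_rows:
  rows:
    - [4,[0,-0.8,0],[0,0,0]]
    - [4,[0,-2.2,0],[0,0,0]]
    - [4,[0,-3.8,0],[0,0,0]]
    - [4,[-0.2,-5.4,0],[0,0,0]]
    - [4,[-0.6,-7,0],[0,0,0]]
    - [4,[-1.1,-8.6,0],[0,0,0]]
    - [4,[-1.7,-10,0],[0,0,0]]
    - [4,[-1.7,-10,0],[0,0,0]]

```text
time: 14.87
tool_pos: [0.5868, -0.1921, 0.0839]
ee_rot: [3.14, -0.301, -0.006]
wrist_force: [-0.6, -1.3, 3.5]
width: 0.046
```

Call:
play_rows:
  rows:
    - [4,[0,0,0],[0,0,0]]
    - [5.4,[0,0,0],[0,0,0]]
    - [6.4,[0,0,0],[0,0,0]]
    - [7,[0,0,0],[0,0,0]]
    - [7,[0,0,3],[0,0,0]]
    - [7,[0,0,6],[0,0,0]]
    - [7,[-1,0,9],[0,0,0]]
    - [7,[-1,0,10],[0,0,0]]

```text
time: 15.53
tool_pos: [0.5782, -0.189, 0.1882]
ee_rot: [3.14, -0.306, -0.001]
wrist_force: [-0.2, -0.6, 1.5]
width: 0.07
```

```bash
python3 m.py scene top
```

```text
15.5333 [ 0.5782 -0.189   0.1882] [-34.   60.2] [-0.2 -0.6  1.5] 0.07 yaw -0.0014353787497407566
scene 0.81 [array([-37.1,  60.5]), array([-10.5,  69.7])] 624 34
scene 0.76 [array([-301.7,   28.1]), array([-282.8,   36.4])] 730 38
scene 0.71 [array([  4.6, -65.5]), array([ 32.5, -60. ])] 527 31
scene 0.63 [array([ 8.8, -6.3]), array([36.8,  1. ])] 562 32
top 0.68 [array([ 28.1, -12.3]), array([33.8, -8.6])] 204 14
top 0.58 [array([ 26.9, -63.8]), array([ 32.6, -61.3])] 466 22
top 0.56 [array([-274.5,   33.6]), array([-275.8,   38.3])] 442 25
top 0.35 [array([-43.1,  84.1]), array([-39.,  90.])] 4904 174
```

Call:
play_rows:
  rows:
    - [7,[-3,0,0.5],[0,0.1,0]]
    - [7,[-6,0,0.5],[0,0.2,0]]
    - [7,[-6,0,0.5],[0,0.303,0]]
    - [7,[-6,0,0.5],[0,0.303,0]]

```text
time: 16.07
tool_pos: [0.5173, -0.1883, 0.183]
ee_rot: [-3.138, 0.012, -0.002]
wrist_force: [1.0, 0.2, -0.3]
width: 0.0701
```

Call:
play_rows:
  rows:
    - [7,[0,0,0],[0,0,0.96]]
    - [7,[0,0,0],[0,0,0.96]]
    - [7,[0,0,0],[0,0,0.96]]
    - [7,[0,0,0],[0,0,0.96]]
    - [7,[0,0,0],[0,0,0.96]]
    - [7,[0,0,0],[0,0,0.96]]
    - [7,[0,0,0],[0,0,0.96]]
    - [7,[0,0,0],[0,0,0.96]]

```text
time: 16.73
tool_pos: [0.5162, -0.1884, 0.1855]
ee_rot: [-3.139, 0.002, 0.963]
wrist_force: [0.4, 0.7, -0.0]
width: 0.0701
```

Call:
play_rows:
  rows:
    - [7,[0,0,0],[0,0,0.61]]
    - [7,[0,0,0],[0,0,0.61]]
    - [7,[0,0,0],[0,0,0.61]]
    - [7,[0,0,0],[0,0,0.61]]
    - [7,[0,0,0],[0,0,0.61]]
    - [7,[0,0,0],[0,0,0.61]]
    - [7,[0,0,0],[0,0,0.61]]

```text
time: 17.32
tool_pos: [0.5163, -0.1886, 0.1862]
ee_rot: [-3.14, 0.002, 1.564]
wrist_force: [-0.1, -0.0, 0.9]
width: 0.0701
```

```bash
python3 m.py
```

```text
17.3167 [ 0.5163 -0.1886  0.1862] [-33.8  -1.7] [-0.1 -0.   0.9] 0.0701 yaw 1.5641914713443454
```

Call:
play_rows:
  rows:
    - [7,[3,0,0],[0,0,0]]
    - [7,[6.2,-0.1,0],[0,0,0]]
    - [7,[6.2,-0.1,-1],[0,0,0]]
    - [7,[6.2,-0.1,-4],[0,0,0]]
    - [7,[6.2,-0.1,-7],[0,0,0]]
    - [7,[6.2,-0.1,-9.4],[0,0,0]]
    - [7,[6.2,-0.1,-9.4],[0,0,0]]
    - [7,[6.2,-0.1,-9.4],[0,0,0]]

```text
time: 17.98
tool_pos: [0.5771, -0.1894, 0.0918]
ee_rot: [-3.137, 0.001, 1.565]
wrist_force: [0.7, 0.3, 0.9]
width: 0.0699
```

Call:
play_rows:
  rows:
    - [7,[0,0,0],[0,0,0]]
    - [4,[0,0,0],[0,0,0]]
    - [4,[0,0,0],[0,0,0]]
    - [4,[0,0,0],[0,0,0]]
    - [4,[0,0,0],[0,0,0]]
    - [4,[0,0,0],[0,0,0]]
    - [4,[0,0,0],[0,0,0]]

```text
time: 18.57
tool_pos: [0.5796, -0.1904, 0.0954]
ee_rot: [3.139, 0.004, 1.567]
wrist_force: [1.3, -0.6, 3.5]
width: 0.0456
```

```bash
python3 m.py scene
```

```text
18.5667 [ 0.5796 -0.1904  0.0954] [-32.6  61.6] [ 1.3 -0.6  3.5] 0.0456 yaw 1.5667473038059043
scene 0.85 [array([  9.6, -63. ]), array([ 37.6, -57.4])] 548 32
scene 0.71 [array([-27.4, 217.2]), array([ -0.4, 231.1])] 438 22
scene 0.61 [array([ 7. , -6.8]), array([35. ,  0.5])] 542 31
```

Call:
play_rows:
  rows:
    - [4,[0,-0.8,0.1],[0,0,0]]
    - [4,[0,-1.8,0.1],[0,0,0]]
    - [4,[-0.05,-2.8,0.1],[0,0,0]]
    - [4,[-0.1,-3.8,0.1],[0,0,0]]
    - [4,[-0.1,-4.8,0.1],[0,0,0]]
    - [4,[-0.1,-5.8,0.1],[0,0,0]]
    - [4,[-0.1,-6.5,0.1],[0,0,0]]
    - [4,[-0.1,-6.5,0.1],[0,0,0]]

```text
time: 19.33
tool_pos: [0.5771, -0.2572, 0.094]
ee_rot: [-3.14, 0.003, 1.565]
wrist_force: [1.3, 0.0, -1.7]
width: 0.0456
```

Call:
play_rows:
  rows:
    - [4,[0,0,0],[0,0,0]]

```text
time: 19.42
tool_pos: [0.5774, -0.2556, 0.0942]
ee_rot: [-3.14, 0.002, 1.566]
wrist_force: [0.4, 0.6, -0.8]
width: 0.0455
```

```bash
python3 m.py scene
```

```text
19.4167 [ 0.5774 -0.2556  0.0942] [32.6 59.9] [ 0.4  0.6 -0.8] 0.0455 yaw 1.565661309826762
scene 0.9 [array([-303.5,   29.7]), array([-284.7,   38. ])] 712 37
scene 0.87 [array([  8.2, -64.6]), array([ 36.1, -59.1])] 541 31
scene 0.76 [array([27.9, 58.8]), array([56.5, 68. ])] 598 35
scene 0.61 [array([ 7. , -6.8]), array([35. ,  0.5])] 544 31
```

Call:
play_rows:
  rows:
    - [4,[0.05,-0.2,0],[0,0,0]]
    - [4,[0.05,-0.2,0],[0,0,0]]
    - [5.4,[0.05,-0.2,0],[0,0,0]]
    - [5.8,[0.05,-0.2,0],[0,0,0]]
    - [5.8,[0.05,-0.2,0],[0,0,0]]
    - [5.8,[0.05,-0.2,0],[0,0,0]]
    - [6,[0,0,4],[0,0,0]]
    - [6,[0,0,8],[0,0,0]]

```text
time: 20.18
tool_pos: [0.5757, -0.2536, 0.1718]
ee_rot: [-3.134, -0.002, 1.567]
wrist_force: [1.3, 0.3, 1.3]
width: 0.0599
```

Call:
play_rows:
  rows:
    - [6,[-4,4,3],[0,0,0]]
    - [6,[-8,8,3],[0,0,0]]
    - [6,[-12,12,3],[0,0,0]]
    - [6,[-14,14,3],[0,0,0]]

```text
time: 20.52
tool_pos: [0.4631, -0.1402, 0.2051]
ee_rot: [3.139, 0.004, 1.566]
wrist_force: [-0.4, 0.7, -0.0]
width: 0.0601
```

```bash
python3 m.py top scene;python3 - <<'E'
from h import *
q=np.load("rack.npy");ims=[]
for n,(u,v,W,H) in (("scene",(200,120,170,130)),("top",(298,115,130,140))):
  c=cam(n);i=c[0]["pixels"][v:v+H,u:u+W,::-1];ims.append(cv2.resize(i,None,fx=430/H,fy=430/H,interpolation=cv2.INTER_CUBIC))
  if n=="top":
    for e in silhouettes(n,"bolt_handle"):print(e["confidence"],e["point"],[np.where(e["mask"])[k].max() for k in(0,1)])
o=np.hstack(ims);cv2.imwrite("pics/s5.png",cv2.resize(o,(800,int(o.shape[0]*800/o.shape[1]))));print(o.shape)
E
```

```text
20.5167 [ 0.4631 -0.1402  0.2051] [-81.8 -55.4] [-0.4  0.7 -0. ] 0.0601 yaw 1.5662705490021147
top 0.82 [array([-275.7,   34.8]), array([-276.9,   39.6])] 437 24
top 0.66 [array([-472.8, -157.7]), array([-478.6, -157.3])] 1375 40
top 0.57 [array([ 26.8, -66.1]), array([ 32.5, -63.7])] 243 18
scene 0.89 [array([ 7. , -6.8]), array([35. ,  0.5])] 546 31
scene 0.87 [array([ 7., 55.]), array([35. , 64.1])] 537 30
scene 0.82 [array([-303.2,   28.7]), array([-284.4,   37. ])] 722 37
scene 0.78 [array([  8.2, -64.6]), array([ 36.1, -59.1])] 556 31
0.66 [101.6, 364.4] [np.int64(123), np.int64(371)]
(430, 961, 3)
```

View pics/s5.png

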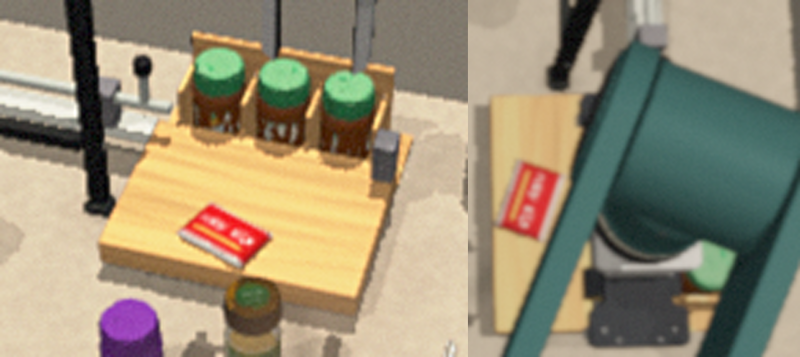

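Run:
```python
from h import *
import pickle
from scipy.optimize import least_squares
d=pickle.load(open("c.pkl","rb"));q=np.load("rack.npy")
r=least_squares(lambda p:np.concatenate([proj(d["top"],w((p[0],p[1],p[2]),q))-[373.6,140.4],proj(d["scene"],w(p,q))-[251.9,144.0]]),[-14,118,98]);print(r.x,r.cost,w((-13,r.x[1],98),q),inv(ray(d["scene"],251.9,144,.098),q))
o=get_obs()["tool_pos"];print((w((-13,r.x[1],98),q)-o)*100)
```

```text
[-10.20938226 117.84703593 100.30570556] 0.059172044003019605 [ 0.63568914 -0.2104629   0.098     ] [ -7.6292674  118.24264111]
[ 17.09079861  -6.85608048 -10.6123954 ]
```

Call:
play_rows:
  rows:
    - [4,[2,-4,0],[0,0,0]]
    - [4,[4,-7,0],[0,0,0]]
    - [4,[8,-7,0],[0,0,0]]
    - [4,[12,-7,0],[0,0,0]]
    - [4,[16,-7,0],[0,0,0]]
    - [4,[16,-7,0],[0,0,0]]
    - [4,[16,-7,0],[0,0,0]]

```text
time: 21.45
tool_pos: [0.6255, -0.2119, 0.1991]
ee_rot: [-3.136, 0.001, 1.567]
wrist_force: [-0.7, -0.4, 0.7]
width: 0.0398
```

Call:
play_rows:
  rows:
    - [4,[1,0,-1],[0,0,0]]
    - [4,[1,0,-4],[0,0,0]]
    - [4,[1,0,-7],[0,0,0]]
    - [4,[1,0,-9.5],[0,0,0]]
    - [4,[1,0,-11.3],[0,0,0]]
    - [4,[1,0,-11.3],[0,0,0]]
    - [4,[1,0,-11.3],[0,0,0]]
    - [4,[1,0,-11.3],[0,0,0]]

```text
time: 22.12
tool_pos: [0.6345, -0.2116, 0.0933]
ee_rot: [3.138, 0.004, 1.566]
wrist_force: [1.3, -0.4, -0.1]
width: 0.0401
```

Call:
play_rows:
  rows:
    - [1,[0,0,0],[0,0,0]]
    - [1,[0,0,0],[0,0,0]]
    - [1,[0,0,0],[0,0,0]]
    - [1,[0,0,0],[0,0,0]]
    - [1,[0,0,0],[0,0,0]]

```text
time: 22.53
tool_pos: [0.6349, -0.2113, 0.0924]
ee_rot: [3.138, 0.004, 1.567]
wrist_force: [0.3, -1.2, 3.3]
width: 0.0171
```

```bash
python3 m.py
```

```text
22.5333 [ 0.6349 -0.2113  0.0924] [-12.2 117.1] [ 0.3 -1.2  3.3] 0.0171 yaw 1.5669091271413038
```

Call:
play_rows:
  rows:
    - [1,[-1,0,0],[0,0,0]]
    - [1,[-3,0,0],[0,0,0]]
    - [1,[-5.5,0.05,0],[0,0,0]]
    - [1,[-8,0.05,0],[0,0,0]]
    - [1,[-10.5,0.1,0],[0,0,0]]
    - [1,[-13,0.1,0],[0,0,0]]
    - [1,[-15.5,0.15,0],[0,0,0]]
    - [1,[-17,0.15,0],[0,0,0]]

```text
time: 23.2
tool_pos: [0.4632, -0.2097, 0.0924]
ee_rot: [3.139, 0.004, 1.567]
wrist_force: [1.2, 0.3, 2.5]
width: 0.0174
```

```bash
python3 m.py
```

```text
23.2 [ 0.4632 -0.2097  0.0924] [-12.3 -54.7] [1.2 0.3 2.5] 0.0174 yaw 1.5666299047088463
```

Moved 172 mm; 33 mm left, plus a little over.

Call:
play_rows:
  rows:
    - [1,[-1,0,0],[0,0,0]]
    - [1,[-2,0,0],[0,0,0]]
    - [1,[-2.8,0.05,0],[0,0,0]]
    - [1,[-3.4,0.05,0],[0,0,0]]
    - [1,[-3.8,0.05,0],[0,0,0]]
    - [1,[-3.8,0.05,0],[0,0,0]]
    - [1,[-3.8,0.05,0],[0,0,0]]

```text
time: 23.78
tool_pos: [0.4351, -0.2095, 0.0925]
ee_rot: [3.12, 0.005, 1.568]
wrist_force: [22.6, -0.5, -6.8]
width: 0.0174
```

```bash
python3 m.py
```

```text
23.7833 [ 0.4351 -0.2095  0.0925] [-12.3 -82.8] [22.6 -0.5 -6.8] 0.0174 yaw 1.5677851570283288
```

Call:
play_rows:
  rows:
    - [1,[-0.4,0,0],[0,0,0]]
    - [1,[-0.8,0,0],[0,0,0]]
    - [1,[-0.8,0,0],[0,0,0]]
    - [1,[-0.8,0,0],[0,0,0]]

```text
time: 24.12
tool_pos: [0.435, -0.2095, 0.0924]
ee_rot: [3.102, 0.005, 1.569]
wrist_force: [45.0, -0.2, -19.6]
width: 0.0174
```

Run:
```python
from h import *
o=get_obs();print(o["tool_pos"],o["wrist_force"])
c=cam("scene");i=c[0]["pixels"][110:230,190:360,::-1];cv2.imwrite("pics/s6.png",cv2.resize(i,None,fx=4.5,fy=4.5,interpolation=cv2.INTER_CUBIC))
```

```text
[ 0.43498182 -0.20947099  0.09244498] [ 44.9757787   -0.2324434  -19.59923715]
```

View pics/s6.png

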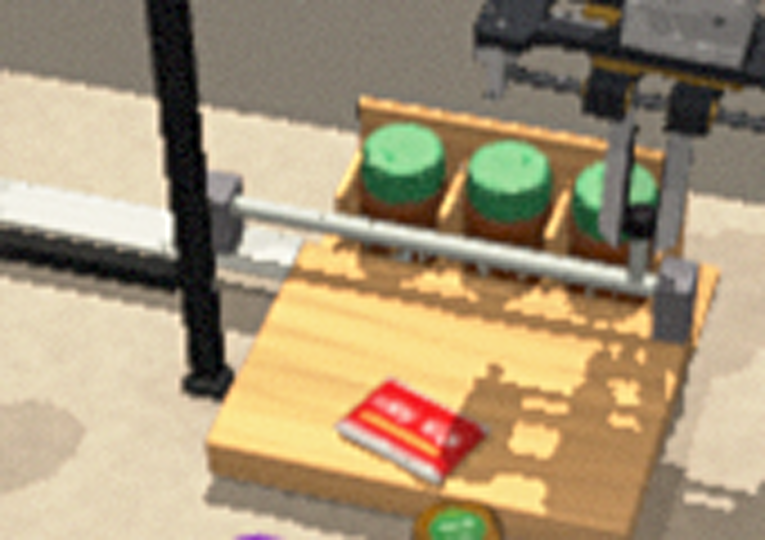

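Call:
play_rows:
  rows:
    - [1,[0.8,0,0],[0,0,0]]
    - [1,[1.6,0,0],[0,0,0]]
    - [1,[1.6,0,0],[0,0,0]]
    - [4,[1.6,0,0],[0,0,0]]
    - [4,[1.6,0,0],[0,0,0]]
    - [4,[1.6,0,0],[0,0,0]]
    - [4,[1.6,0,2],[0,0,0]]
    - [4,[1.6,0,6],[0,0,0]]

```text
time: 24.83
tool_pos: [0.4296, -0.2068, 0.1449]
ee_rot: [-3.129, -0.005, 1.566]
wrist_force: [-0.7, -0.3, -0.6]
width: 0.0394
```

Call:
play_rows:
  rows:
    - [4,[-4,0,4],[0,0,0]]
    - [4,[-8,0,6],[0,0,0]]
    - [4,[-12,0,6],[0,0,0]]
    - [4,[-14,0,6],[0,0,0]]

```text
time: 25.17
tool_pos: [0.2921, -0.2091, 0.2126]
ee_rot: [3.141, 0.005, 1.567]
wrist_force: [0.7, -0.7, 0.4]
width: 0.0402
```

```bash
python3 m.py scene
python3 - <<'E'
from h import *
import pickle
d=pickle.load(open("c.pkl","rb"));q=np.load("rack.npy")
c=cam("scene")
def dark(s,u0,u1,v0,v1):
    g=s["pixels"][v0:v1,u0:u1].astype(float).sum(2); wgt=np.clip(200-g,0,None); 
    vv,uu=np.mgrid[v0:v1,u0:u1]; return (wgt*uu).sum()/wgt.sum(),(wgt*vv).sum()/wgt.sum()
p0=dark(d["scene"][0],246,258,138,150);print(p0,inv(ray(d["scene"],*p0,.098),q))
p1=dark(c[0],324,340,152,166);print(p1,inv(ray(c,*p1,.098),q))
A=cv2.resize(d["scene"][0]["pixels"][125:175,230:290,::-1],None,fx=6.5,fy=6.5,interpolation=cv2.INTER_CUBIC)
B=cv2.resize(c[0]["pixels"][140:190,300:360,::-1],None,fx=6.5,fy=6.5,interpolation=cv2.INTER_CUBIC)
cv2.imwrite("pics/s7.png",np.hstack([A,B]))
E
```

```text
25.1667 [ 0.2921 -0.2091  0.2126] [ -11.5 -225.7] [ 0.7 -0.7  0.4] 0.0402 yaw 1.5672446242158213
scene 0.94 [array([ 24.4, -60.7]), array([ 52.8, -55. ])] 315 22
scene 0.94 [array([ 7. , -6.8]), array([35. ,  0.5])] 477 31
scene 0.85 [array([ 7.4, 53.8]), array([35.3, 62.8])] 419 30
scene 0.72 [array([-302.9,   27.7]), array([-284.1,   35.9])] 792 39
scene 0.61 [array([-107.5,   64. ]), array([-83. ,  73.3])] 7313 102
(np.float64(251.33452754142408), np.float64(144.20555306762202)) [ -8.75343296 119.32090914]
(np.float64(331.1247022558498), np.float64(159.85680257811404)) [-11.53103729 -81.8167475 ]
```

View pics/s7.png

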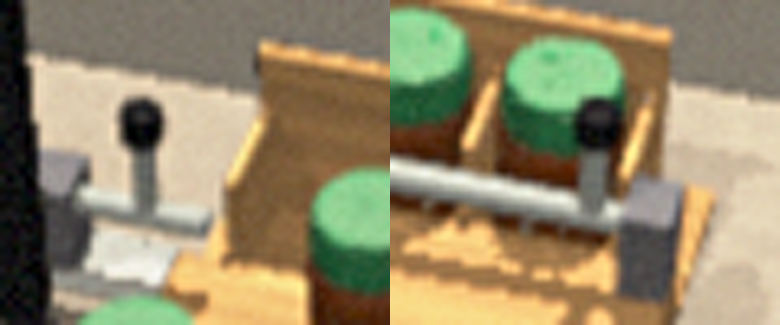

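Call:
play_rows:
  rows:
    - [0,[4,-0.1,0],[0,0,0]]
    - [0,[8,-0.1,0],[0,0,0]]
    - [0,[12,-0.1,0],[0,0,0]]
    - [0,[16,-0.1,0],[0,0,0]]
    - [0,[18,-0.1,0],[0,0,0]]
    - [0,[18,-0.1,-4],[0,0,0]]
    - [0,[18,-0.1,-8],[0,0,0]]
    - [0,[18,-0.1,-11],[0,0,0]]

```text
time: 25.98
tool_pos: [0.4739, -0.2084, 0.0961]
ee_rot: [-3.137, 0.0, 1.569]
wrist_force: [-0.4, 0.0, 0.2]
width: 0.0006
```

Call:
play_rows:
  rows:
    - [0,[0,0,-1.2],[0,0,0]]
    - [0,[-0.4,0,-1.2],[0,0,0]]
    - [0,[-1,0,-1.2],[0,0,0]]
    - [0,[-1.6,0,-1.2],[0,0,0]]
    - [0,[-2.2,0,-1.2],[0,0,0]]
    - [0,[-2.2,0,-1.2],[0,0,0]]

```text
time: 26.48
tool_pos: [0.4563, -0.2108, 0.0919]
ee_rot: [3.127, 0.006, 1.566]
wrist_force: [10.8, -0.9, -7.0]
width: 0.0003
```

```bash
python3 m.py
```

```text
26.4833 [ 0.4563 -0.2108  0.0919] [-11.2 -61.5] [10.8 -0.9 -7. ] 0.0003 yaw 1.5662880688199587
```

Call:
play_rows:
  rows:
    - [0,[1.5,0,0],[0,0,0]]
    - [0,[2,0,0],[0,0,0]]
    - [0,[2,0,3],[0,0,0]]
    - [0,[2,0,7],[0,0,0]]
    - [0,[0,0,11],[0,0,0]]
    - [0,[-4,0,11],[0,0,0]]
    - [0,[-8,0,11],[0,0,0]]
    - [0,[-12,0,11],[0,0,0]]

```text
time: 27.15
tool_pos: [0.3308, -0.2104, 0.2016]
ee_rot: [3.138, 0.007, 1.568]
wrist_force: [-0.8, -0.9, 0.4]
width: 0.0005
```

Call:
play_rows:
  rows:
    - [0,[0,3,1],[0,0,0]]
    - [0,[0,3,1],[0,0,0]]
    - [0,[0,3,1],[0,0,0]]
    - [0,[0,3,1],[0,0,0]]

```text
time: 27.48
tool_pos: [0.3322, -0.1804, 0.21]
ee_rot: [3.139, 0.005, 1.567]
wrist_force: [0.4, -0.2, 0.4]
width: 0.0008
```

```bash
python3 m.py scene
python3 - <<'E'
from h import *
import pickle
d=pickle.load(open("c.pkl","rb"))["scene"];c=cam("scene");q=np.load("rack.npy")
def blue(s,u0,u1,v0,v1):
    g=s["pixels"][v0:v1,u0:u1].astype(int).max(2)<55; vv,uu=np.where(g);return (uu.min()+uu.max())/2+u0,(vv.min()+vv.max())/2+v0,g.sum()
for s,b in((d,(246,258,138,150)),(c,(325,340,152,166))):
  p=blue(s[0],*b);print(p,inv(ray(s,p[0],p[1],.098),q))
for l in("sachet","spice_jar","mug_red","white_packet"):
  print(l,[(round(e["confidence"],2),np.round(e["point"],1)) for e in silhouettes("scene",l)][:2])
E
```

```text
27.4833 [ 0.3322 -0.1804  0.21  ] [ -40.6 -185.9] [ 0.4 -0.2  0.4] 0.0008 yaw 1.5674010216518521
scene 0.88 [array([ 7. , -6.8]), array([35. ,  0.5])] 438 31
scene 0.88 [array([-302. ,   29.1]), array([-283.1,   37.4])] 745 38
scene 0.67 [array([ 11.8, -63.7]), array([ 39.8, -58.2])] 338 29
scene 0.61 [array([ 5.9, 52.1]), array([33.8, 61. ])] 429 31
(np.float64(251.5), np.float64(144.0), np.int64(36)) [ -7.89861683 119.18716972]
(np.float64(332.0), np.float64(159.0), np.int64(40)) [ -7.96301475 -83.11313084]
sachet [(0.78, array([208.1, 282.1])), (0.71, array([293.7, 245.8]))]
spice_jar [(0.76, array([240.6, 290.4]))]
mug_red [(0.94, array([348.9, 312. ]))]
white_packet [(0.85, array([163.9, 381.9])), (0.58, array([155.4, 327. ]))]
```

```bash
python3 -c "
from bench import *
print(close_job())"
```

```text
the job is handed in; nothing more can be done
None
```

All three brown jars are upright in wells of their own, the bolt is slid home, and I handed the job in at about 28 s of the 72 s. No verdict was reported.

- **Jars:** I gripped each jar and slid it along the deck without lifting it clear. I let the first down about 1 cm before letting go, and the other two dropped the 25 mm themselves. The far jar was close to the shelf post, so I first dragged it clear with the gripper tilted. The scene camera's last fix put all three within about 2 mm of their well centres in y. In x the network's readings scattered up to about 10 mm, mostly where the bolt hid part of the jar.
- **Bolt:** I pulled it by the knob until it stopped dead; it did not move further at 45 N. A second push with closed fingers met the knob at the same place, so it had not sprung back.
- **Disagreement on the bolt:** the tool itself travelled only 200 mm, and the pictures gave about 202 mm (±2–3 mm), where fully home is 205 mm. I put the shortfall down to the bolt creeping a few millimetres when the fingers closed on the knob, plus measurement error. I took the hard stop as home.
- **Bystanders:** the sachet, spice jar, mug and packet were seen within about 4 pixels (roughly 1 cm) of where they started. The arm was clear of everything when I handed in.

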